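# Draw up the end panel of a stall riser with its cam lock

## Robot

A 6-joint arm with a two-finger parallel gripper is mounted at the origin on the work surface. World frame = base frame: x ahead of the robot, y to its left, z up, the work surface at z = 0. Lengths are in m, angles in degrees, forces in N, time in s.
With the tool pointing down it reaches from about 0.4 to 0.825 m from the base axis. Payload 7 kg.
Tool frame: the origin (TCP) lies on the front face of the gripper's body, between the roots of the fingers; the fingertips stand 66 mm ahead of it and the grasp point (between the pads) lies 47 mm ahead of it; z points along the fingers, y is the line along which they close (so a half turn about z gives the same grasp; the last joint's range is limited). The gripper opens to 88 mm and grips with 3 to 60 N. Pads are 19 mm wide; open, the fingers measure 130 mm over their backs; the gripper's body (78 mm by 193 mm) begins 47 mm behind the grasp point.
Start: joints at [81.366, 20.546, 0.682, 0, -70.136, -16.507], TCP at [0.287, 0.611, 0.292] pointing down, gripper open.
Joint ranges: [-176.03, 176.03], [-82.01, 121.73], [-58.28, 71.71], [-173.87, 95.51], [-174.79, -0.11], [-173.66, 173.66]. Speed limits (degrees/s): [136.94, 136.94, 172.46, 180, 180, 180].

## Interface

Orientations are given as [roll, pitch, yaw] about the fixed x, y, z axes, in that order (R = Rz(yaw) Ry(pitch) Rx(roll)).
In Python, from plant import ctrl gives the robot as it stands.
- The arm moves only by the tool send_rows, never from a script. Its argument "deltas" is a list of rows, each a list of 2 entries, a list of its own where there are three numbers: the shift along the tool's x, y, z each as a share of 800 mm, from -1 to 1, then the turn about the tool's z as a share of 90 degrees, from -1 to 1. A call has exactly 5 rows; each row is the pose to reach, as a shift and turn from the pose commanded when the call began, along the tool's axes at that moment; what a row does not reach only later rows make up. A row lasts 1/12 s, in which the tool goes at most 41.7 mm and 7.16 degrees, less where a joint would pass 70% of its speed; a pose out of reach is approached as far as the arm can. A call with a number of a shift or a turn outside -1 to 1 is refused whole. A call with a gripper value outside its range is refused whole. "gripper" is the opening, from 0 (shut) to 1 (fully open), set as the call begins (left out, the last holds). The fingers move at their own pace and stop on an object; the grip force is fixed at half the most. Time passes only in rows, so rows that repeat a pose let the fingers close, or fill a call up. It gives the time, the measured TCP pose, the force, the opening and the grip force at its end, in the units of the state.
- ctrl.get_obs(): the state, without advancing time (a new reading comes with each control period).
- ctrl.snapshot(name): name is "scene" or "top"; returns a dict with "color" (480x640x3 uint8, red, green, blue), "vertical_fov" (degrees; the focal length in pixels is half the picture's height over the tangent of half this angle, whatever the lens; pixels are square), "cx", "cy" (the principal point, pixels), "rvec" (rotation vector, rad) and "tvec" (3), from world to camera coordinates, as OpenCV has them. Camera axes: x right, y down, z forward; pixel columns grow to the right and rows downward; lengths in m; the calibration is good to about 2 mm. A picture is of the moment at which its call begins. There is no depth.
- ctrl.close_job(): hands the job in; it is judged then, once.
Trained networks look in a picture, given as the dict that the camera call returned (one of the last four; its "shot" number tells which), for a name from the list of things; names that differ only in an ending like _2 or _b are one class to them, and where a whole thing is asked for, a point or a joint stands for the part that bears it (a point fixed in the world has none). Each returns a list of dicts, best first, with "conf" (0 to 1); they miss things now and then, are a little off and sometimes report something else, mostly with a low value. They report only what shows in the picture. A call takes as long as a camera call. They do not tell look-alikes from the thing itself.
- ctrl.boxes_of(picture, thing): "xy" ([column, row] as shares, 0 to 1, of the picture: columns of its width, rows of its height, amid what is visible of it).
- ctrl.cut_out(picture, thing): "pixels" (480x640 bool, what is visible of it) and "xy" ([column, row] as shares, 0 to 1, of the picture: columns of its width, rows of its height, amid what is visible of it).
The state is a dict: "clock": time; "joint_pos": joint angles; "qvel": joint speeds; "tau": joint torques, N m; "tool_pos": TCP position; "orientation": TCP orientation; "force": force on the tool from outside, world axes, zero at the start; "moment": the same for the moment, N m; "opening": finger opening in m; "gripper_force": force on a finger pad.
Only numpy, scipy, OpenCV 4.12 (cv2) and the standard library are available. Lean on these libraries where they do the work, as an engineer would, in place of code of your own. Each camera call takes 0.05 s, during which the arm holds its last target. There are 200 camera calls.

## Task

The plywood display riser for the olive tubs is being put together upside down on the counter, and its loose end panel still stands two or three millimetres off. Take the big flat screwdriver from the wooden rack, seat its blade in the slotted cam disc beside that panel and turn the disc clockwise until it has drawn the panel up with no gap and you feel it pull tight: firm, but do not overtighten it, and do not gouge the board with the blade. Then stand the screwdriver back in the rack hole it came from, and leave the other things on the counter where they are.

Things in the scene. Friction and masses are not known exactly. Their poses are not given: they have to be found in the camera images.
- driver: The big flat-blade screwdriver (160 g), hanging upright in the rack. Origin: middle of the blade's bottom edge; z runs up to the handle, x along the blade's width. Blade 14 mm wide (x), 3 mm thick (y), 16 mm long; round shank of 8 mm up to 80 mm above the origin, a 36 mm collar to 84 mm, then the handle to 165 mm. Turned half a turn it is the same.
- driver_handle (a point): Where to grip the big screwdriver: middle of its black handle, 125 mm above the blade's edge; axes as the screwdriver. The handle is a flat-sided bar 30 mm (x) by 24 mm (y), 81 mm long; jaws closing along y square themselves on it.
- rack: Small fixed wooden tool rack: a plank 190 mm (x) by 75 mm (y), 15 mm thick, on two feet, its top 100 mm above the counter, with three 23 mm holes along x at -60, 0 and +60 mm. Origin under its centre on the counter. The big screwdriver hangs in the hole at -60 mm, its collar sitting on the plank; the middle hole is empty.
- rack_hole (a point): Centre of the mouth of the big screwdriver's hole, level with the rack's top, 100 mm above the counter. Hanging in the hole, the screwdriver's origin is 80 mm below this point; any turn about its own axis will do.
- deck: The riser's board, lying underside up on the counter and fixed: plywood 180 mm (x) by 240 mm (y) by 30 mm thick, origin under its centre. At its +y end a panel 85 mm high is already fitted, with its own cam disc, already tight (leave that one); a batten 22 mm high crosses it at y = +30 mm. The loose end panel belongs at its -y end.
- deck_end (a point): Middle of the deck's -y end face, 15 mm above the counter, where the loose panel's bolt enters; axes as the deck.
- cheek: The loose end panel: plywood 180 mm (x) by 18 mm (y) by 85 mm high, about 400 g, standing on the counter off the deck's -y end with a gap of 2 to 3 mm; origin under its centre. Two dowels and a bolt stick out of its +y face and already sit in the deck's holes, the bolt's head inside the cam disc. How far the bolt was set in differs, unseen, by up to 2.7 mm.
- cheek_face (a point): Middle of the loose panel's face that must meet the deck, 15 mm above the counter; axes as the panel.
- cam_slot (a point): Centre of the top of the zinc cam disc to be turned, flush with the deck's upper face, 30 mm above the counter, 34 mm in from the deck's -y end, midway across. Disc 35 mm across, with one slot 18 mm long, 4 mm wide, 6 mm deep through its centre. x runs along the slot to a small dark arrow mark, z up. Open, the arrow points at the loose panel. That panel's top is 55 mm higher.
- cam (a joint): Cam disc angle in rad: about 0 open (arrow along the deck's -y), growing clockwise seen from above, stop at 1.65. Turning freely takes 0.1 N m; from about 0.3 it draws the bolt in at up to 0.2 N m. At 0.6 to 1.15, as the bolt is set, the panel meets the deck and the moment climbs about 0.05 N m each 0.1 rad. Rightly tight is 0.24 to 0.27 N m; over 0.3 is overtight. Let go, it stays within 0.2 rad.
- crosshead: Smaller screwdriver with a pointed tip in the rack's third hole. Origin at its tip. Leave alone.
- mallet: Rubber mallet lying on the counter, 230 mm long. Origin near its middle. Leave alone.
- jar: Glass jar, 72 mm across, 105 mm high. Origin under its centre. Leave alone.
- oil: Green glass bottle, 66 mm across, 210 mm high. Origin under its centre. Leave alone.
- tin: Low aluminium tin, 52 mm across, 32 mm high, standing on the deck near its fitted end. Origin under its centre. Leave alone.
- bowl: Steel bowl, 110 mm across, 50 mm high. Origin under its centre. Leave alone.
- scoop: Aluminium scoop with a white handle, 175 mm long. Origin near its middle. Leave alone.
Things that resemble listed ones, but are neither listed nor needed, are in the scene too. Leave any orange, pink or purple look-alike of the driver alone.

How it is judged:
By the outcome, as a careful person would: the job done as asked, in the order asked, and still so for the second after the job is handed in, with the robot touching nothing.
It also fails if it takes over 69 s, if anything falls off the work surface, if the arm or the gripper's body presses on something with over 40 N, if the wrist force passes 120 N, or if a joint passes its speed limit or range.

## Working session

There is one attempt and no reset: what is moved stays moved. The work goes in short steps, Python scripts to look and compute and a tool call to move; the robot and the scene stay as the last step left them, time stands still between calls to the robot, and variables do not carry over. Pictures are saved under pics/ and viewed, at most 10 in all, crops included, and the job is handed in when it is done.

Besides the shell and the picture viewer there is one more tool, called after "Request:" by a JSON object that holds its "api" and its "payload". send_rows: Moves the arm, as the interface text tells. Shift numbers are shares of 800 mm and turn numbers shares of 90 degrees, none past 1 either way. Its arguments: {"type":"object","properties":{"deltas":{"type":"array","items":{"type":"array"}},"gripper":{"type":"number"}},"required":["deltas"]}

```bash
ls; mkdir -p pics; python3 - <<'E'
from plant import ctrl
import cv2,numpy as np
o=ctrl.get_obs(); print({k:np.round(v,3) for k,v in o.items()})
for n in("scene","top"):
    p=ctrl.snapshot(n); cv2.imwrite(f"pics/{n}0.png",p["color"][:,:,::-1])
    print(n,p["vertical_fov"],p["cx"],p["cy"],p["rvec"],p["tvec"])
    for t in("driver","driver_handle","rack","deck","cheek","cam_slot","crosshead","mallet","jar","oil","tin","bowl"):
        print(t,[(round(d["conf"],2),np.round(np.array(d["xy"])*[640,480],1).tolist()) for d in ctrl.boxes_of(p,t)])
E
```

```text
pics
{'clock': np.float64(0.0), 'joint_pos': array([ 8.1366e+01,  2.0592e+01,  6.3400e-01, -1.9000e-02, -7.0135e+01,
       -1.6508e+01]), 'qvel': array([-0.033, -0.073,  0.085,  0.005,  0.018,  0.043]), 'tau': array([ 2.0000e-03, -5.8272e+01,  2.9304e+01,  6.9960e+00,  7.0000e-03,
       -0.0000e+00]), 'tool_pos': array([0.287, 0.611, 0.291]), 'orientation': array([ 1.79906e+02, -9.00000e-03, -2.51480e+01]), 'force': array([ 0.162,  0.6  , -0.259]), 'moment': array([-0.009, -0.006, -0.045]), 'gripper_force': np.float64(0.0), 'opening': np.float64(0.087)}
scene 52.311903755285144 321.2724337403854 239.4220896993333 [ 2.07104903  0.69968544 -0.3687368 ] [-0.39642651 -0.09914387  1.40778419]
driver [(0.89, [179.4, 336.5]), (0.76, [191.6, 251.2]), (0.71, [210.6, 281.5]), (0.68, [278.1, 255.8]), (0.6, [161.7, 273.8])]
driver_handle [(0.83, [207.8, 277.6]), (0.76, [175.4, 330.9]), (0.72, [192.6, 252.6]), (0.68, [277.5, 258.3]), (0.59, [168.9, 275.5])]
rack [(0.63, [247.4, 315.8])]
deck [(0.85, [397.8, 229.7]), (0.75, [413.5, 229.3])]
cheek [(0.93, [371.6, 267.9])]
cam_slot []
crosshead [(
[... 291 characters left out ...]
.19589212  0.10615776] [0.00416318 0.54359859 1.55337864]
driver [(0.77, [407.6, 299.4]), (0.7, [437.9, 297.3]), (0.63, [427.0, 258.9]), (0.55, [370.8, 247.7]), (0.49, [463.8, 238.5])]
driver_handle [(0.66, [238.1, 209.3]), (0.65, [427.3, 259.4]), (0.62, [410.3, 303.9]), (0.59, [465.8, 240.9]), (0.45, [373.6, 243.4])]
rack [(0.79, [411.2, 238.5]), (0.59, [377.2, 171.1])]
deck [(0.58, [262.7, 224.9]), (0.27, [312.6, 211.4]), (0.23, [175.9, 189.6])]
cheek [(0.72, [313.8, 214.7])]
cam_slot [(0.69, [297.8, 214.3])]
crosshead [(0.65, [408.8, 215.5])]
mallet [(0.81, [170.9, 321.6]), (0.25, [426.3, 258.8])]
jar [(0.74, [423.8, 177.7])]
oil [(0.9, [375.9, 172.4])]
tin [(0.6, [239.5, 209.7])]
bowl []
```

View pics/scene0.png

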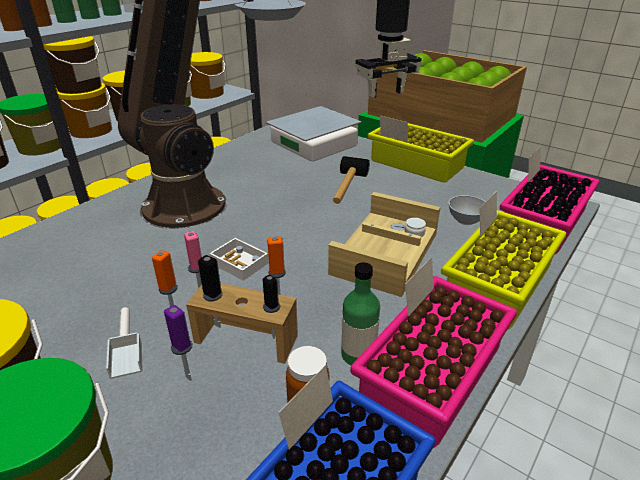

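View pics/top0.png

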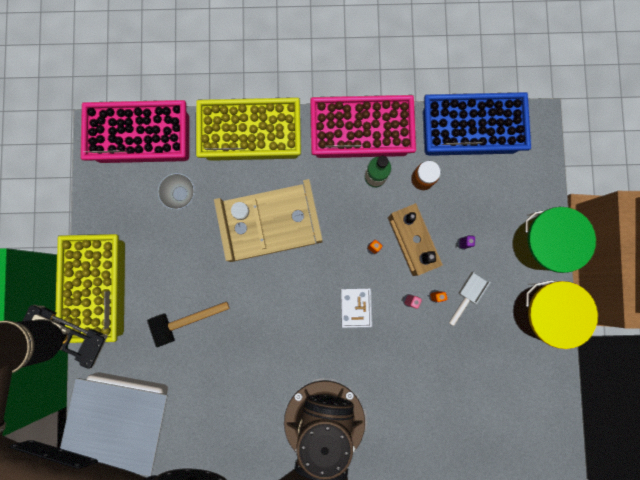

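Candidates for the driver: black at scene (208,278) / top (428,258) in the rack; orange (163,272), pink (192,251), purple (178,330) and orange (276,256), all outside the rack; and the smaller black one at (270,292), the crosshead. The big black one in the rack's end hole fits; I'll confirm it with an enlarged crop.

```bash
python3 - <<'E'
import cv2,numpy as np
s=cv2.imread("pics/scene0.png");t=cv2.imread("pics/top0.png")
r=lambda im,x,y,w,h,k:cv2.resize(im[y:y+h,x:x+w],None,fx=k,fy=k,interpolation=cv2.INTER_CUBIC)
a=np.hstack([r(s,320,185,130,110,3.0),r(t,208,175,120,90,3.3333)[:300]])
a=a if 0 else None
A=cv2.resize(s[185:295,320:450],(400,300),interpolation=cv2.INTER_CUBIC)
B=cv2.resize(t[175:265,208:328],(400,300),interpolation=cv2.INTER_CUBIC)
C=cv2.resize(s[245:362,165:321],(400,300),interpolation=cv2.INTER_CUBIC)
D=cv2.resize(t[200:275,365:465],(400,300),interpolation=cv2.INTER_CUBIC)
cv2.imwrite("pics/crop1.png",np.vstack([np.hstack([A,B]),np.hstack([C,D])]))
E
```

```text
Traceback (most recent call last):
ValueError: all the input array dimensions except for the concatenation axis must match exactly, but along dimension 0, the array at index 0 has size 330 and the array at index 1 has size 300
```

```bash
python3 - <<'E'
import cv2,numpy as np
s=cv2.imread("pics/scene0.png");t=cv2.imread("pics/top0.png")
f=lambda im,x,y,w,h:cv2.resize(im[y:y+h,x:x+w],(400,300),interpolation=cv2.INTER_CUBIC)
cv2.imwrite("pics/crop1.png",np.vstack([np.hstack([f(s,320,187,140,105),f(t,208,175,120,90)]),np.hstack([f(s,165,245,156,117),f(t,365,200,100,75)])]))
E
```

```text
(no output)
```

View pics/crop1.png

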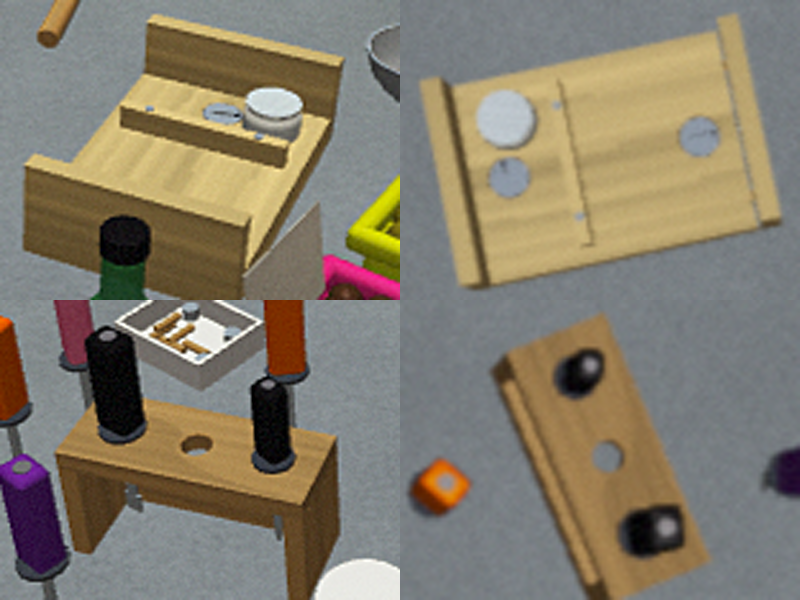

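The crop confirms it: the big black handle sits in the rack's end hole at scene (208,278) / top (428,258), with the flat blade showing below the plank. The cam to turn is at top (298,216) beside the loose right-hand panel, and its slot points roughly at that panel.

```bash
cat > h.py <<'E'
import cv2,numpy as np
class Cam:
    def __init__(s,p):
        f=240/np.tan(np.radians(p["vertical_fov"])/2)
        s.K=np.array([[f,0,p["cx"]],[0,f,p["cy"]],[0,0,1]]);s.R=cv2.Rodrigues(np.array(p["rvec"]))[0];s.t=np.array(p["tvec"]).ravel()
        s.C=-s.R.T@s.t
    def proj(s,X):
        q=(s.K@(s.R@np.atleast_2d(X).T+s.t[:,None])).T; return q[:,:2]/q[:,2:]
    def at(s,uv,z):
        d=(s.R.T@np.linalg.inv(s.K)@np.c_[np.atleast_2d(uv),np.ones(len(np.atleast_2d(uv)))].T).T
        return s.C+d*((z-s.C[2])/d[:,2:])
E
python3 - <<'E'
from plant import ctrl
from h import *
S=ctrl.snapshot("scene");T=ctrl.snapshot("top");cs,ct=Cam(S),Cam(T)
print("C",cs.C,ct.C)
for n,p,c in(("s",S,cs),("t",T,ct)):
    for th in("driver_handle","cam_slot","driver","cheek","rack","deck"):
        for d in ctrl.cut_out(p,th):
            ys,xs=np.nonzero(d["pixels"]); 
            print(n,th,round(d["conf"],2),len(xs),np.round([xs.mean(),ys.mean(),xs.min(),xs.max(),ys.min(),ys.max()],1))
t=T["color"]
C=lambda u,v,z:np.round(ct.at([u,v],z)[0],4)
f=lambda x,y:(208+(x-400)*.3-.35,175+y*.3-.35)
print("disc",C(*f(699,136),.03))
# deck/cheek/fitted panel corners in top crop
for nm,(x,y),z in(("cheekTopNearDeck-far",(718,20),.085),("cheek far out",(739,15),.085),("cheek near out",(779,220),.085),("cheek near in",(758,226),.085),("deck NW",(455,85),.03),("slot arrow end",(715,133),.03),("slot other",(684,140),.03)):
    print(nm,C(*f(x,y),z))
g=lambda x,y:(365+(x-400)*.25-.4,200+(y-300)*.25-.4)
for nm,(x,y),z in(("rack far L",(507,358),.1),("rack far R",(603,316),.1),("rack nearR",(709,560),.1),("rack near L",(602,598),.1),("midhole",(608,456),.1),("bigtop",(666,528),.185)):
    print(nm,C(*g(x,y),z))
im=t[:,:,::-1];sm=S["color"][:,:,::-1]
a=cv2.resize(im[238:274,408:456],(800,600),interpolation=cv2.INTER_CUBIC)
a=cv2.resize(im[240:276,410:434+12],(400,400),interpolation=cv2.INTER_CUBIC)
b=cv2.resize(sm[252:322,180:250],(400,400),interpolation=cv2.INTER_CUBIC)
cv2.imwrite("pics/crop2.png",np.clip(np.hstack([a,b])*1.6+25,0,255).astype(np.uint8))
E
```

```text
C [ 1.054458   -0.7356105   0.70415576] [ 0.38984093 -0.00598806  1.5989028 ]
s driver_handle 0.94 1140 [189.3 329.8 179.  200.  298.  380. ]
s driver_handle 0.93 439 [126.1 282.7 110.  147.  272.  293. ]
s driver_handle 0.84 848 [210.  279.6 198.  221.  255.  326. ]
s driver_handle 0.84 463 [309.2 307.5 296.  324.  296.  318. ]
s driver_handle 0.81 851 [144.1 297.3 114.  195.  286.  309. ]
s driver 0.98 883 [145.8 296.9 115.  195.  286.  309. ]
s driver 0.94 502 [125.2 282.8 109.  147.  272.  294. ]
s driver 0.86 1017 [189.5 327.6 179.  200.  298.  378. ]
s driver 0.83 446 [308.9 307.2 296.  324.  296.  318. ]
s driver 0.73 765 [210.  278.8 199.  220.  256.  325. ]
s cheek 0.6 2540 [367.7 267.2 328.  407.  241.  296. ]
s cheek 0.26 835 [465.6 208.7 448.  484.  195.  225. ]
s deck 0.71 4204 [396.4 229.1 346.  439.  192.  279. ]
t driver_handle 0.9 346 [443.4 338.5 437.  450.  313.  355. ]
t driver_handle 0.83 341 [376.2 214.3 368.  384.  195.  247. ]
t driver_handle 0.73 162 [427.4 257.5 420.  435.  252.  264. ]
t driver_handle 0.73 254 [429.5 320.9 408.  443.  305.  331. ]
t driver_
[... 416 characters left out ...]
241.5 447.  459.  235.  248. ]
t cheek 0.91 413 [312.2 210.9 304.  321.  180.  242. ]
t rack 0.98 1867 [412.9 239.7 387.  441.  204.  275. ]
t deck 0.8 5288 [264.6 223.6 214.  314.  185.  261. ]
disc [0.5958 0.0658 0.03  ]
cheekTopNearDeck-far [0.6887 0.0451 0.085 ]
cheek far out [0.6927 0.027  0.085 ]
cheek near out [ 0.5151 -0.0035  0.085 ]
cheek near in [0.5104 0.0145 0.085 ]
deck NW [0.6464 0.2815 0.03  ]
slot arrow end [0.5982 0.0516 0.03  ]
slot other [0.5926 0.0791 0.03  ]
rack far L [ 0.5845 -0.2024  0.1   ]
rack far R [ 0.6128 -0.2712  0.1   ]
rack nearR [ 0.4392 -0.3384  0.1   ]
rack near L [ 0.4144 -0.2627  0.1   ]
midhole [ 0.5136 -0.2708  0.1   ]
bigtop [ 0.4581 -0.2921  0.185 ]
```

View pics/crop2.png

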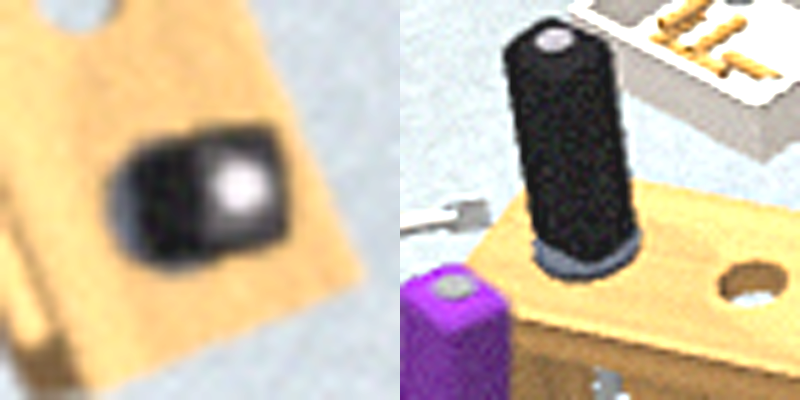

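Handle top at about (0.458, -0.292), long side roughly along world x; this agrees with the rack hole at (0.457, -0.290). Now moving towards it at travel height.

Request:
{"api": "send_rows", "payload": {"deltas": [[[0.03, 0.023, 0], 0], [[0.06, 0.046, 0], 0], [[0.09, 0.07, 0], 0], [[0.12, 0.093, 0], 0], [[0.153, 0.117, 0], 0]], "gripper": 1}}

```text
clock: 2.42
tool_pos: [0.3581, 0.4732, 0.2923]
orientation: [-180.0, -0.0, -25.1]
force: [0.3, -0.1, -0.5]
opening: 0.088
gripper_force: 0.0
```

Request:
{"api": "send_rows", "payload": {"deltas": [[[0.03, 0.023, 0], 0], [[0.06, 0.046, 0], 0], [[0.09, 0.07, 0], 0], [[0.12, 0.093, 0], 0], [[0.153, 0.117, 0], 0]]}}

```text
clock: 2.83
tool_pos: [0.4292, 0.3363, 0.2925]
orientation: [-180.0, -0.0, -25.1]
force: [0.0, 0.3, 0.9]
opening: 0.0873
gripper_force: 0.0
```

Request:
{"api": "send_rows", "payload": {"deltas": [[[0.03, 0.023, 0], -0.067], [[0.06, 0.046, 0], -0.134], [[0.09, 0.07, 0], -0.2], [[0.12, 0.093, 0], -0.268], [[0.153, 0.117, 0], -0.335]]}}

```text
clock: 3.25
tool_pos: [0.5002, 0.1995, 0.2925]
orientation: [-180.0, -0.0, 5.3]
force: [0.8, 0.8, -0.2]
opening: 0.0877
gripper_force: 0.0
```

```bash
cat > st.py <<'E'
from plant import ctrl
import numpy as np,sys
def st(): 
    o=ctrl.get_obs()
    for k in("clock","tool_pos","orientation","joint_pos","force","moment","opening","gripper_force"): print(k,np.round(o[k],4).tolist())
    return o
def plan(x,y,z,psi):
    o=ctrl.get_obs();p=np.array(o["tool_pos"]);a=np.radians(o["orientation"][2])
    d=np.array([x,y,z])-p; tx=np.array([np.cos(a),np.sin(a)]);ty=np.array([np.sin(a),-np.cos(a)])
    print("shares",np.round(np.array([d[:2]@tx,d[:2]@ty,-d[2]])/.8,4),"turn(cw seen from above +)",round(-(psi-o["orientation"][2])/90,4),"calls",np.linalg.norm(d)/.2)
if __name__=="__main__":
    st()
    if len(sys.argv)>4: plan(*map(float,sys.argv[1:]))
E
python3 st.py 0.458 -0.291 0.26 5
```

```text
clock 3.25
tool_pos [0.5002, 0.1995, 0.2925]
orientation [-179.974, -0.0312, 5.3338]
joint_pos [42.6107, 7.6567, -16.5462, -0.0019, -65.7566, 52.7239]
force [0.8188, 0.8335, -0.2191]
moment [-0.0048, -0.0657, 0.0675]
opening 0.0877
gripper_force 0.0
shares [-0.1095  0.6056  0.0407] turn(cw seen from above +) 0.0037 calls 2.467109495921124
```

Request:
{"api": "send_rows", "payload": {"deltas": [[[-0.007, 0.04, 0], 0], [[-0.0145, 0.08, 0], 0], [[-0.022, 0.121, 0], 0], [[-0.029, 0.161, 0], 0], [[-0.0365, 0.202, 0], 0]]}}

```text
clock: 3.67
tool_pos: [0.4846, 0.0358, 0.2924]
orientation: [-180.0, -0.0, 5.0]
force: [-0.1, -0.6, 0.2]
opening: 0.0873
gripper_force: 0.0
```

Request:
{"api": "send_rows", "payload": {"deltas": [[[-0.007, 0.04, 0], 0], [[-0.0145, 0.08, 0], 0], [[-0.022, 0.121, 0], 0], [[-0.029, 0.161, 0], 0], [[-0.0365, 0.202, 0], 0]]}}

```text
clock: 4.08
tool_pos: [0.4695, -0.1277, 0.2926]
orientation: [180.0, -0.1, 5.0]
force: [0.3, 0.6, 0.2]
opening: 0.0877
gripper_force: 0.0
```

Request:
{"api": "send_rows", "payload": {"deltas": [[[-0.007, 0.04, 0], 0], [[-0.0145, 0.08, 0], 0], [[-0.022, 0.121, 0], 0], [[-0.029, 0.161, 0], 0], [[-0.0365, 0.202, 0], 0]]}}

```text
clock: 4.5
tool_pos: [0.4545, -0.2914, 0.2925]
orientation: [180.0, -0.0, 5.0]
force: [0.9, -0.2, 0.1]
opening: 0.0879
gripper_force: 0.0
```

```bash
python3 st.py 0.458 -0.291 0.192 5
```

```text
clock 4.5
tool_pos [0.4545, -0.2914, 0.2925]
orientation [179.9864, -0.0383, 5.0153]
joint_pos [-11.8531, 7.7929, -16.392, 0.0021, -65.7746, 106.8676]
force [0.8706, -0.2275, 0.1121]
moment [0.0457, -0.1348, 0.011]
opening 0.0879
gripper_force 0.0
shares [ 4.300e-03 -1.000e-04  1.256e-01] turn(cw seen from above +) 0.0002 calls 0.502705240944176
```

Request:
{"api": "send_rows", "payload": {"deltas": [[[0.004, 0, 0.03], 0], [[0.004, 0, 0.065], 0], [[0.004, 0, 0.1], 0], [[0.004, 0, 0.1255], 0], [[0.004, 0, 0.1255], 0]]}}

```text
clock: 4.92
tool_pos: [0.4558, -0.2889, 0.1876]
orientation: [-179.8, 0.4, 4.9]
force: [-0.6, -0.1, 0.3]
opening: 0.0876
gripper_force: 0.0
```

Request:
{"api": "send_rows", "payload": {"deltas": [[[0, 0, 0], 0], [[0, 0, 0], 0], [[0, 0, 0], 0], [[0, 0, 0], 0], [[0, 0, 0], 0]], "gripper": 0}}

```text
clock: 5.33
tool_pos: [0.4587, -0.2895, 0.193]
orientation: [180.0, -0.1, 5.0]
force: [-0.4, -0.2, -0.1]
opening: 0.06
gripper_force: 0.0
```

Request:
{"api": "send_rows", "payload": {"deltas": [[[0, 0, 0], 0], [[0, 0, 0], 0], [[0, 0, 0], 0], [[0, 0, 0], 0], [[0, 0, 0], 0]]}}

```text
clock: 5.75
tool_pos: [0.4583, -0.2897, 0.1919]
orientation: [180.0, -0.0, 5.0]
force: [0.1, -1.8, -0.2]
opening: 0.0265
gripper_force: 0.5
```

```bash
python3 - <<'E'
from st import st
from plant import ctrl
from h import *
st()
T=[ctrl.snapshot("top") for _ in range(6)];ct=Cam(T[0])
im=np.mean([t["color"].astype(float) for t in T],0)
c=im[203:229,284:312]
sat=c.max(2)-c.min(2)
m=sat<45
b=cv2.connectedComponentsWithStats(m.astype(np.uint8))
print(b[2],b[3])
# subpixel disc centroid by saturation blend
lo,hi=np.median(sat[12:14,3:6]),None
print("wood sat",lo)
w=np.clip((lo-sat)/(lo-np.percentile(sat,5)),0,1)
yy,xx=np.mgrid[203:229,284:312]
k=(xx-297.4)**2+(yy-215.3)**2<8.2**2
cu=[(w*k*xx).sum()/(w*k).sum(),(w*k*yy).sum()/(w*k).sum()];print("disc px",cu,"area",(w*k).sum(),ct.at(cu,.03))
# slot darkness inside disc
g=c.mean(2);kk=(xx-cu[0])**2+(yy-cu[1])**2<4.7**2
d=np.clip(np.median(g[kk])-g-4,0,None)*kk
s=np.array([(d*xx).sum(),(d*yy).sum()])/d.sum()
C=np.cov(np.array([xx[kk],yy[kk]]),aweights=d[kk]);e,v=np.linalg.eigh(C)
print("slot px",s,e,ct.at(s,.03)); a=ct.at([s+3*v[:,1],s-3*v[:,1]],.03);q=a[0]-a[1];print("slot yaw",np.degrees(np.arctan2(q[1],q[0])))
np.set_printoptions(linewidth=200);print(np.round(g[6:20,6:22]).astype(int))
E
```

```text
clock 5.75
tool_pos [0.4583, -0.2897, 0.1919]
orientation [179.9753, -0.0156, 5.017]
joint_pos [-11.566, 13.2177, -23.9642, 0.0241, -52.7961, 106.5684]
force [0.0572, -1.7722, -0.1963]
moment [-0.5061, -0.0959, 0.0125]
opening 0.0265
gripper_force 0.4907
[[  0   0  28  26 585]
 [ 23   0   3  12  13]
 [  8   7  12  12 121]
 [ 26  13   2   9   9]] [[13.07008547 12.57606838]
 [24.15384615  5.61538462]
 [13.46280992 12.53719008]
 [26.55555556 17.        ]]
wood sat 76.75
disc px [np.float64(297.45690366869394), np.float64(215.60390217131612)] area 122.28492912930284 [[0.59538479 0.06545813 0.03      ]]
slot px [299.36670179 214.70951879] [0.32345703 6.47597733] [[0.59791658 0.05977699 0.03      ]]
slot yaw 94.70093059684513
[[179 180 180 180 179 177 164 160 162 170 172 171 170 168 166 163]
 [181 181 181 177 165 149 148 160 165 156 145 152 157 157 156 157]
 [178 177 173 170 166 161 163 166 167 164 159 149 142 152 156 157]
 [173 171 159 162 167 167 167 168 168 167 165 161 147 151 157 160]
 [169 164 154 161 168 167 167 167 168 166 165 162 156 141 152 161]
 [160 143 153 164 167 167 165 166 164 148 154 130 125 143 158 160]
 [157 143 158 166 165 155 151 151 151 157 162 145 137 152 159 158]
 [158 145 159 165 157 160 163 162 164 165 167 162 160 151 158 162]
 [154 137 156 166 165 166 168 168 167 168 168 167 166 153 161 166]
 [155 152 155 164 167 168 168 168 167 167 168 170 175 162 165 169]
 [159 159 151 160 166 168 167 168 169 168 167 167 169 168 170 173]
 [164 164 164 164 158 162 166 165 166 167 166 165 166 170 171 170]
 [171 169 171 169 166 158 152 153 162 161 148 160 167 169 169 170]
 [172 171 171 170 170 165 164 161 164 165 163 166 169 170 170 171]]
```

Request:
{"api": "send_rows", "payload": {"deltas": [[[0, 0, 0], 0], [[0, 0, 0], 0], [[0, 0, 0], 0], [[0, 0, 0], 0], [[0, 0, 0], 0]]}}

```text
clock: 6.47
tool_pos: [0.4582, -0.2895, 0.1918]
orientation: [180.0, -0.0, 5.0]
force: [0.9, -1.3, 0.3]
opening: 0.0234
gripper_force: 30.0
```

```bash
python3 - <<'E'
from st import st
from plant import ctrl
from h import *
st()
T=ctrl.snapshot("top");S=ctrl.snapshot("scene")
a=cv2.resize(T["color"][215:290,380:480,::-1],(400,300),interpolation=cv2.INTER_CUBIC)
b=cv2.resize(S["color"][215:335,150:310,::-1],(400,300),interpolation=cv2.INTER_CUBIC)
cv2.imwrite("pics/grip.png",np.hstack([a,b]))
E
```

```text
clock 6.4667
tool_pos [0.4582, -0.2895, 0.1918]
orientation [179.9958, -0.0098, 5.0089]
joint_pos [-11.5614, 13.2158, -23.9694, 0.0015, -52.8042, 106.5694]
force [0.8904, -1.3374, 0.3234]
moment [-0.5642, -0.1851, 0.0004]
opening 0.0234
gripper_force 29.9904
```

View pics/grip.png

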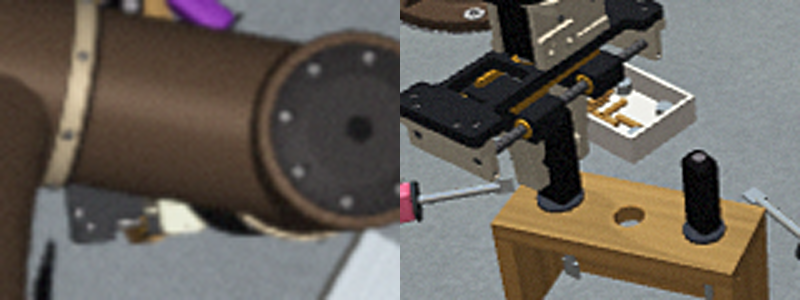

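Grip is good: the opening is 23.4 mm, so the jaws are square on the handle's y faces. The loose look-alikes had already toppled by themselves before the arm moved. Next I lift and carry the driver above the cam.

Request:
{"api": "send_rows", "payload": {"deltas": [[[0, 0, -0.015], 0], [[0, 0, -0.045], 0], [[0, 0, -0.08], 0], [[0, 0, -0.11], 0], [[0, 0, -0.125], 0]]}}

```text
clock: 6.98
tool_pos: [0.4586, -0.2896, 0.2945]
orientation: [179.9, -0.1, 5.0]
force: [0.1, -0.3, -1.9]
opening: 0.0239
gripper_force: 30.0
```

Request:
{"api": "send_rows", "payload": {"deltas": [[[0.014, -0.028, 0], 0.062], [[0.028, -0.057, 0], 0.124], [[0.042, -0.085, 0], 0.186], [[0.056, -0.114, 0], 0.248], [[0.07, -0.1423, 0], 0.31]]}}

```text
clock: 7.4
tool_pos: [0.5036, -0.1698, 0.2912]
orientation: [-180.0, 0.1, -23.2]
force: [0.6, 0.4, -1.5]
opening: 0.0244
gripper_force: 30.0
```

Request:
{"api": "send_rows", "payload": {"deltas": [[[-0.001, -0.032, 0], 0.062], [[-0.002, -0.064, 0], 0.124], [[-0.003, -0.095, 0], 0.186], [[-0.004, -0.127, 0], 0.248], [[-0.005, -0.1585, 0], 0.31]]}}

```text
clock: 7.82
tool_pos: [0.5493, -0.0514, 0.2911]
orientation: [179.9, 0.1, -51.1]
force: [0.8, -0.4, -1.7]
opening: 0.024
gripper_force: 30.0
```

Request:
{"api": "send_rows", "payload": {"deltas": [[[-0.016, -0.028, 0], 0.062], [[-0.032, -0.056, 0], 0.124], [[-0.048, -0.084, 0], 0.186], [[-0.064, -0.112, 0], 0.248], [[-0.0783, -0.138, 0], 0.31]]}}

```text
clock: 8.23
tool_pos: [0.5953, 0.067, 0.291]
orientation: [179.9, 0.0, -79.0]
force: [-0.1, -0.9, -1.8]
opening: 0.024
gripper_force: 30.0
```

Request:
{"api": "send_rows", "payload": {"deltas": [[[0, 0, 0], 0], [[0, 0, 0], 0], [[0, 0, 0], 0], [[0, 0, 0], 0], [[0, 0, 0], 0]]}}

```text
clock: 8.65
tool_pos: [0.5952, 0.0647, 0.2918]
orientation: [180.0, 0.0, -78.7]
force: [-0.4, -0.3, -2.2]
opening: 0.024
gripper_force: 30.0
```

```bash
python3 - <<'E'
from st import st,plan
from plant import ctrl
from h import *
o=st();plan(.595,.0655,.232,-78.5)
S=ctrl.snapshot("scene");c=Cam(S);p=np.array(o["tool_pos"])
q=c.proj([p+[0,0,-.172],p+[0,0,-.156],p+[0,0,-.09]]);print(q)
k=np.int32(q[0]);b=S["color"][k[1]-75:k[1]+45,k[0]-80:k[0]+80,::-1].copy()
b=cv2.resize(b,(800,600),interpolation=cv2.INTER_CUBIC)
for u in q: cv2.drawMarker(b,tuple(np.int32((u-k+[80,75]+.5)*5)),(0,0,255),cv2.MARKER_CROSS,12,1)
cv2.imwrite("pics/tip.png",b)
E
```

```text
clock 8.65
tool_pos [0.5952, 0.0647, 0.2918]
orientation [179.982, 0.0024, -78.7017]
joint_pos [24.8865, 13.4436, -9.3613, -0.0071, -67.2121, -13.5855]
force [-0.3868, -0.3388, -2.1524]
moment [0.0469, -0.0731, 0.004]
opening 0.024
gripper_force 29.991
shares [-0.001   0.      0.0747] turn(cw seen from above +) -0.0022 calls 0.2988503170787492
[[373.89147312 228.13301311]
 [374.34974783 222.0122768 ]
 [376.3232736  195.65378319]]
```

View pics/tip.png

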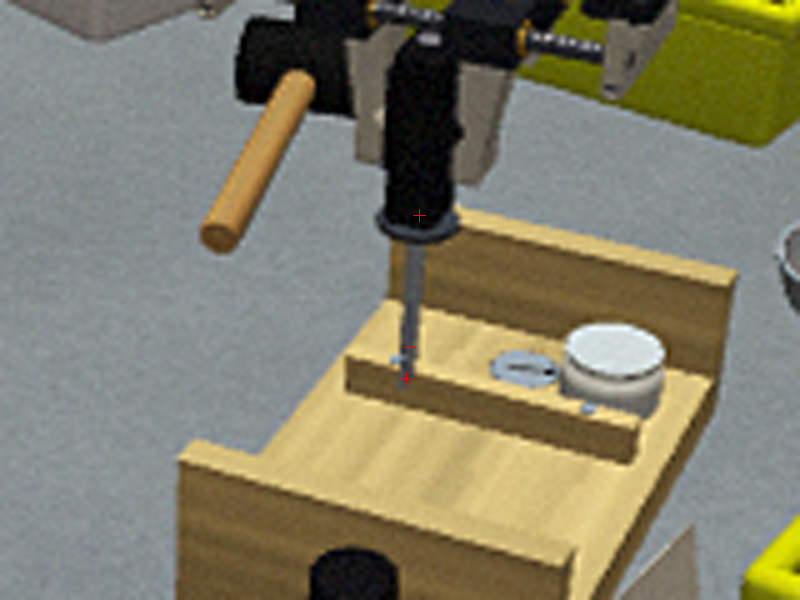

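The tip projection matches the seen blade within about a pixel, at crop (406,380), so the scene camera agrees with the robot. Cross-checking the deck position in it.

```bash
python3 - <<'E'
from plant import ctrl
from h import *
S=[ctrl.snapshot("scene") for _ in range(4)];c=Cam(S[0])
im=np.mean([s["color"].astype(float) for s in S],0).astype(np.uint8)[:,:,::-1]
cen=np.array([.595,.0655]);a=np.radians(9.74);X=np.array([np.cos(a),np.sin(a)]);Y=np.array([-X[1],X[0]])
P=lambda x,y,z:np.r_[cen+x*X+(y+34)*Y*1e0*0+ (x*0)*X+ y*Y,z]
pts=[P(sx*.09,y,.085) for sx in(-1,1) for y in(-.0365,-.0545)]+[P(sx*.09,.206-.0+ .0,.03) for sx in(-1,1)]+[P(sx*.09,.206+s,.085) for sx in(-1,1) for s in(0,.018)]
q=c.proj(pts);x0,y0=322,185
b=cv2.resize(im[y0:y0+96,x0:x0+128],(800,600),interpolation=cv2.INTER_CUBIC)
for u in q: cv2.drawMarker(b,tuple(np.int32((u-[x0,y0]+.5)*6.25)),(0,0,255),cv2.MARKER_CROSS,14,1)
cv2.imwrite("pics/deck.png",b);print(np.round(q,1).tolist())
E
```

```text
[[330.3, 238.5], [326.7, 242.5], [405.6, 260.4], [402.7, 264.8], [370.1, 211.3], [435.1, 228.0], [371.4, 193.4], [374.0, 190.5], [438.0, 209.5], [440.0, 206.3]]
```

View pics/deck.png

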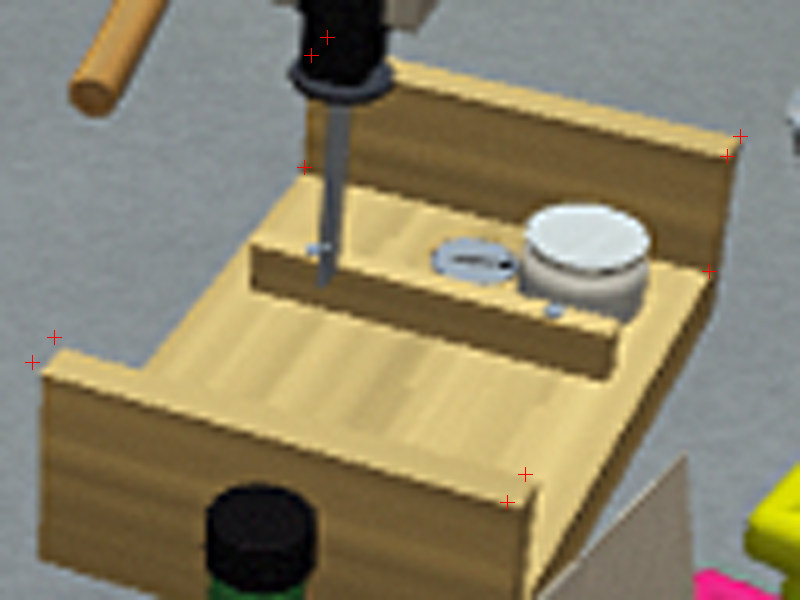

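```bash
python3 - <<'E'
from plant import ctrl
from h import *
from scipy.optimize import least_squares
c=Cam(ctrl.snapshot("scene"));t=Cam(ctrl.snapshot("top"))
D=[(-.09,-.0545,.085,40,380),(.09,-.0545,.085,519,510),(.09,-.0365,.085,538,487),(-.09,-.0365,.085,62,352),(.09,.206,.03,714,273),(-.09,.206,.03,303,178),(.09,.206,.085,731,159),(.09,.224,.085,741,141)]
D=np.array(D);uv=np.c_[322+D[:,3]/6.25-.5,185+D[:,4]/6.25-.5]
def pts(p):
    a=np.radians(p[2]);X=np.array([np.cos(a),np.sin(a)]);Y=np.array([-X[1],X[0]])
    return np.c_[np.array(p[:2])+D[:,:1]*X+D[:,1:2]*Y,D[:,2]]
for off in([0,0],[-.2,1.6],[-.2,1.3]):
    s=least_squares(lambda p:(c.proj(pts(p))+off-uv).ravel(),[.595,.0655,9.7],x_scale=[.01,.01,1],loss="soft_l1");print(off,s.x,np.round(s.fun,1))
f=lambda x,y:(208+(x-400)*.3-.35,175+y*.3-.35)
T=np.array([f(718,20),f(739,15),f(779,220),f(758,226)]);D=np.array([(.09,-.0365,.085),(.09,-.0545,.085),(-.09,-.0545,.085),(-.09,-.0365,.085)])
s=least_squares(lambda p:(t.proj(pts(p))-T).ravel(),[.595,.0655,9.7],x_scale=[.01,.01,1]);print("top cheek",s.x,np.round(s.fun,1))
E
```

```text
[0, 0] [ 0.60119794  0.06136218 10.71025515] [-0.  -0.6  0.4  0.5  0.1 -0.4 -0.1 -0.1 -0.4  0.7 -0.1 -0.4 -0.1  0.4
  0.2  0. ]
[-0.2, 1.6] [ 0.59813511  0.06736685 10.65690601] [ 0.2 -0.7  0.3  0.2 -0.  -0.6  0.2 -0.2 -0.5  0.9 -0.  -0.  -0.3  0.7
 -0.   0.3]
[-0.2, 1.3] [ 0.59877526  0.06629391 10.66402868] [ 0.2 -0.7  0.3  0.3  0.  -0.6  0.1 -0.2 -0.5  0.9 -0.  -0.1 -0.3  0.6
  0.   0.3]
top cheek [0.5940084  0.06563305 9.7752921 ] [ 0.1 -0.1 -0.1  0.3 -0.   0.2  0.  -0.4]
```

Request:
{"api": "send_rows", "payload": {"deltas": [[[-0.0015, -0.007, 0.025], 0], [[-0.0015, -0.007, 0.05], 0], [[-0.0015, -0.007, 0.075], 0], [[-0.0015, -0.007, 0.1], 0], [[-0.0015, -0.007, 0.107], 0]]}}

```text
clock: 9.42
tool_pos: [0.5993, 0.0674, 0.2029]
orientation: [179.7, -0.0, -78.7]
force: [-0.2, -0.0, -1.7]
opening: 0.0241
gripper_force: 30.0
```

Request:
{"api": "send_rows", "payload": {"deltas": [[[0, 0, 0.001], 0], [[0, 0, 0.002], 0], [[0, 0, 0.003], 0], [[0, 0, 0.004], 0], [[0, 0, 0.004], 0]]}}

```text
clock: 9.83
tool_pos: [0.6012, 0.0679, 0.2039]
orientation: [-179.9, 0.0, -78.7]
force: [-0.8, -0.0, -2.0]
opening: 0.0239
gripper_force: 30.0
```

Request:
{"api": "send_rows", "payload": {"deltas": [[[0, 0, 0.0005], 0], [[0, 0, 0.001], 0], [[0, 0, 0.001], 0], [[0, 0, 0.001], 0], [[0, 0, 0.001], 0]]}}

```text
clock: 10.25
tool_pos: [0.6009, 0.0678, 0.2022]
orientation: [-180.0, -0.0, -78.7]
force: [0.4, -0.2, -1.9]
opening: 0.0239
gripper_force: 30.0
```

```bash
python3 st.py .597 .067 .2 -78.5
```

```text
clock 10.25
tool_pos [0.6009, 0.0678, 0.2022]
orientation [-179.994, -0.0001, -78.691]
joint_pos [24.9296, 18.0958, -15.416, 0.0018, -56.4823, -13.6215]
force [0.3698, -0.2307, -1.8799]
moment [0.0659, -0.0906, 0.0043]
opening 0.0239
gripper_force 29.9909
shares [-0.      0.0049  0.0028] turn(cw seen from above +) -0.0021 calls 0.0226317749536299
```

Lower in 0.4 mm steps until contact.

Request:
{"api": "send_rows", "payload": {"deltas": [[[0, 0, 0.0005], 0], [[0, 0, 0.0005], 0], [[0, 0, 0.0005], 0], [[0, 0, 0.0005], 0], [[0, 0, 0.0005], 0]]}}

```text
clock: 10.67
tool_pos: [0.6009, 0.0678, 0.2018]
orientation: [-180.0, -0.0, -78.7]
force: [0.6, -0.4, -1.8]
opening: 0.0241
gripper_force: 30.0
```

Request:
{"api": "send_rows", "payload": {"deltas": [[[0, 0, 0.0005], 0], [[0, 0, 0.0005], 0], [[0, 0, 0.0005], 0], [[0, 0, 0.0005], 0], [[0, 0, 0.0005], 0]]}}

```text
clock: 11.08
tool_pos: [0.6009, 0.0678, 0.2017]
orientation: [-180.0, -0.0, -78.7]
force: [-1.3, -0.2, 3.0]
opening: 0.0237
gripper_force: 30.0
```

Request:
{"api": "send_rows", "payload": {"deltas": [[[0, 0, 0.0005], 0], [[0, 0, 0.0005], 0], [[0, 0, 0.0005], 0], [[0, 0, 0.0005], 0], [[0, 0, 0.0005], 0]]}}

```text
clock: 11.5
tool_pos: [0.601, 0.0678, 0.2016]
orientation: [-180.0, -0.0, -78.7]
force: [-3.2, -0.0, 6.1]
opening: 0.0236
gripper_force: 30.0
```

Request:
{"api": "send_rows", "payload": {"deltas": [[[0, 0.0004, 0], 0], [[0, 0.0008, 0], 0], [[0, 0.0012, 0], 0], [[0, 0.0016, 0], 0], [[0, 0.0016, 0], 0]]}}

```text
clock: 11.92
tool_pos: [0.6004, 0.0677, 0.2016]
orientation: [-179.9, 0.0, -78.7]
force: [1.5, 0.0, 5.3]
opening: 0.0241
gripper_force: 30.0
```

Request:
{"api": "send_rows", "payload": {"deltas": [[[0, 0.0004, 0], 0], [[0, 0.0008, 0], 0], [[0, 0.0012, 0], 0], [[0, 0.0016, 0], 0], [[0, 0.0016, 0], 0]]}}

```text
clock: 12.33
tool_pos: [0.599, 0.0675, 0.2014]
orientation: [-179.9, 0.0, -78.7]
force: [3.3, -0.2, 4.7]
opening: 0.0238
gripper_force: 30.0
```

Request:
{"api": "send_rows", "payload": {"deltas": [[[0, 0.0004, 0], 0], [[0, 0.0008, 0], 0], [[0, 0.0012, 0], 0], [[0, 0.0016, 0], 0], [[0, 0.0016, 0], 0]]}}

```text
clock: 12.75
tool_pos: [0.5972, 0.0672, 0.2005]
orientation: [-180.0, 0.0, -78.7]
force: [6.0, 0.9, -1.7]
opening: 0.0242
gripper_force: 30.0
```

The blade dropped into the slot at x≈0.597. I'll back off the side load and lower it in.

Request:
{"api": "send_rows", "payload": {"deltas": [[[0, -0.0006, 0], 0], [[0, -0.0006, 0.0015], 0], [[0, -0.0006, 0.003], 0], [[0, -0.0006, 0.003], 0], [[0, -0.0006, 0.003], 0]]}}

```text
clock: 13.17
tool_pos: [0.5975, 0.0672, 0.1982]
orientation: [180.0, 0.0, -78.7]
force: [4.5, 0.9, -2.6]
opening: 0.0236
gripper_force: 30.0
```

```bash
python3 st.py
```

```text
clock 13.1667
tool_pos [0.5975, 0.0672, 0.1982]
orientation [179.9836, 0.0044, -78.6955]
joint_pos [25.0106, 18.0357, -16.108, -0.0098, -55.8712, -13.7007]
force [4.4507, 0.9438, -2.6036]
moment [0.5663, -2.4827, 0.0329]
opening 0.0236
gripper_force 30.0121
```

Request:
{"api": "send_rows", "payload": {"deltas": [[[0, -0.0006, 0], 0], [[0, -0.0006, 0.001], 0], [[0, -0.0006, 0.002], 0], [[0, -0.0006, 0.002], 0], [[0, -0.0006, 0.002], 0]]}}

```text
clock: 13.58
tool_pos: [0.5978, 0.0671, 0.1968]
orientation: [180.0, -0.0, -78.7]
force: [3.9, 0.3, -1.3]
opening: 0.0239
gripper_force: 30.0
```

Request:
{"api": "send_rows", "payload": {"deltas": [[[0.0007, 0, 0], 0], [[0.0014, 0, 0], 0], [[0.002, 0, 0], 0], [[0.0025, 0, 0], 0], [[0.0025, 0, 0], 0]]}}

```text
clock: 14.0
tool_pos: [0.5982, 0.0652, 0.1968]
orientation: [180.0, 0.0, -78.7]
force: [2.0, 2.0, -2.2]
opening: 0.024
gripper_force: 30.0
```

```bash
python3 st.py
```

```text
clock 14.0
tool_pos [0.5982, 0.0652, 0.1968]
orientation [179.9779, 0.0076, -78.6982]
joint_pos [24.8011, 18.1605, -16.1235, -0.0151, -55.7357, -13.4907]
force [1.9648, 2.0486, -2.2055]
moment [1.1551, -1.2139, 0.0386]
opening 0.024
gripper_force 29.9998
```

Request:
{"api": "send_rows", "payload": {"deltas": [[[0.0005, 0, 0], 0], [[0.001, 0, 0], 0], [[0.001, 0, 0], 0], [[0.001, 0, 0], 0], [[0.001, 0, 0], 0]]}}

```text
clock: 14.42
tool_pos: [0.5984, 0.0647, 0.1968]
orientation: [180.0, 0.0, -78.7]
force: [0.6, 3.8, -2.3]
opening: 0.0241
gripper_force: 30.0
```

Request:
{"api": "send_rows", "payload": {"deltas": [[[-0.001, 0, 0], 0], [[-0.002, 0, 0], 0], [[-0.003, 0, 0], 0], [[-0.004, 0, 0], 0], [[-0.004, 0, 0], 0]]}}

```text
clock: 14.83
tool_pos: [0.5978, 0.0672, 0.197]
orientation: [180.0, -0.0, -78.7]
force: [1.3, -1.2, -1.8]
opening: 0.0242
gripper_force: 30.0
```

Request:
{"api": "send_rows", "payload": {"deltas": [[[-0.0005, 0, 0], 0], [[-0.001, 0, 0], 0], [[-0.0015, 0, 0], 0], [[-0.0015, 0, 0], 0], [[-0.0015, 0, 0], 0]]}}

```text
clock: 15.25
tool_pos: [0.5975, 0.0687, 0.1969]
orientation: [180.0, -0.0, -78.7]
force: [1.1, -0.2, -1.9]
opening: 0.0236
gripper_force: 30.0
```

Request:
{"api": "send_rows", "payload": {"deltas": [[[-0.0005, 0, 0], 0], [[-0.001, 0, 0], 0], [[-0.0015, 0, 0], 0], [[-0.0015, 0, 0], 0], [[-0.0015, 0, 0], 0]]}}

```text
clock: 15.67
tool_pos: [0.5973, 0.0696, 0.1969]
orientation: [180.0, -0.0, -78.7]
force: [0.8, -3.9, -1.7]
opening: 0.0241
gripper_force: 30.0
```

```bash
python3 st.py
```

```text
clock 15.6667
tool_pos [0.5973, 0.0696, 0.1969]
orientation [179.9705, -0.0282, -78.6906]
joint_pos [25.2596, 18.1244, -16.181, 0.0245, -55.73, -13.964]
force [0.8426, -3.9071, -1.7029]
moment [-1.3367, -0.7493, 0.0274]
opening 0.0241
gripper_force 29.9962
```

Request:
{"api": "send_rows", "payload": {"deltas": [[[0.001, 0, 0], 0], [[0.002, 0, 0], 0], [[0.0034, 0, 0], 0], [[0.0034, 0, 0], 0], [[0.0034, 0, 0], 0]]}}

```text
clock: 16.08
tool_pos: [0.5979, 0.0674, 0.1969]
orientation: [180.0, 0.0, -78.7]
force: [0.6, -0.0, -2.0]
opening: 0.0238
gripper_force: 30.0
```

Request:
{"api": "send_rows", "payload": {"deltas": [[[0, 0, 0], 0.03], [[0, 0, 0], 0.06], [[0, 0, 0], 0.09], [[0, 0, 0], 0.12], [[0, 0, 0], 0.15]]}}

```text
clock: 16.5
tool_pos: [0.5983, 0.0674, 0.1969]
orientation: [-180.0, 0.0, -92.3]
force: [3.1, -0.3, -3.9]
opening: 0.0241
gripper_force: 30.0
```

```bash
python3 st.py
```

```text
clock 16.5
tool_pos [0.5983, 0.0674, 0.1969]
orientation [-179.9593, 0.0119, -92.3049]
joint_pos [25.0107, 18.1491, -16.1294, 0.0098, -55.6799, -27.3211]
force [3.0602, -0.3457, -3.8944]
moment [-0.1299, -0.9803, 0.1334]
opening 0.0241
gripper_force 30.0
```

Request:
{"api": "send_rows", "payload": {"deltas": [[[0, -0.0004, 0], 0.03], [[0, -0.0004, 0], 0.06], [[0, -0.0004, 0], 0.09], [[0, -0.0004, 0], 0.12], [[0, -0.0004, 0], 0.12]]}}

```text
clock: 16.92
tool_pos: [0.5987, 0.0674, 0.1969]
orientation: [-180.0, 0.0, -103.1]
force: [3.0, -0.4, -2.8]
opening: 0.024
gripper_force: 30.0
```

```bash
python3 st.py|grep -E "pos|ori|for|mom"
```

```text
tool_pos [0.5987, 0.0674, 0.1969]
orientation [-179.9549, 0.0188, -103.0997]
joint_pos [24.9916, 18.1818, -16.0831, 0.0157, -55.688, -38.1001]
force [2.9951, -0.3621, -2.8344]
moment [-0.2017, -1.1975, 0.15]
gripper_force 30.003
```

Request:
{"api": "send_rows", "payload": {"deltas": [[[0, 0, 0], 0.03], [[0, 0, 0], 0.06], [[0, 0, 0], 0.09], [[0, 0, 0], 0.09], [[0, 0, 0], 0.09]]}}

```text
clock: 17.33
tool_pos: [0.5989, 0.0673, 0.197]
orientation: [-179.9, 0.0, -110.9]
force: [4.5, -1.8, -5.6]
opening: 0.0235
gripper_force: 30.0
```

```bash
python3 st.py|grep -E "pos|ori|for|mom"
```

```text
tool_pos [0.5989, 0.0673, 0.197]
orientation [-179.9399, 0.0294, -110.9367]
joint_pos [24.9845, 18.1812, -16.0777, 0.0276, -55.6782, -45.9367]
force [4.5186, -1.7721, -5.6176]
moment [-0.5313, -2.159, 0.1745]
gripper_force 30.0127
```

Request:
{"api": "send_rows", "payload": {"deltas": [[[-0.0003, -0.0008, 0], 0.01], [[-0.0003, -0.0008, 0], 0.02], [[-0.0003, -0.0008, 0], 0.03], [[-0.0003, -0.0008, 0], 0.03], [[-0.0003, -0.0008, 0], 0.03]]}}

```text
clock: 17.75
tool_pos: [0.5991, 0.0673, 0.197]
orientation: [-180.0, 0.0, -113.8]
force: [3.3, -1.2, -4.9]
opening: 0.0237
gripper_force: 30.0
```

```bash
python3 st.py|grep -E "ori|for|mom"
```

```text
orientation [-179.9826, 0.0125, -113.7721]
force [3.2705, -1.2289, -4.8965]
moment [-0.4352, -1.93, 0.1483]
gripper_force 30.0108
```

Request:
{"api": "send_rows", "payload": {"deltas": [[[0, 0, 0], 0.01], [[0, 0, 0], 0.02], [[0, 0, 0], 0.03], [[0, 0, 0], 0.03], [[0, 0, 0], 0.03]]}}

```text
clock: 18.17
tool_pos: [0.5992, 0.0673, 0.197]
orientation: [-180.0, 0.0, -116.5]
force: [4.5, -1.3, -5.3]
opening: 0.0243
gripper_force: 30.0
```

```bash
python3 st.py|grep -E "ori|for|mom"
```

```text
orientation [-179.9799, 0.0125, -116.4929]
force [4.5023, -1.2587, -5.2745]
moment [-0.6931, -2.4358, 0.1896]
gripper_force 30.0175
```

```bash
cat > m.py <<'E'
from plant import ctrl
import numpy as np
r=[]
for i in range(5):
    ctrl.snapshot("top");o=ctrl.get_obs();r.append(np.r_[o["moment"][2],o["force"],o["orientation"][2]])
r=np.array(r);print(np.round(r.mean(0),4),"mz",np.round(r[:,0],3))
E
python3 m.py
```

```text
[   0.1409    4.8027   -1.21     -5.2765 -116.4801] mz [0.069 0.158 0.157 0.177 0.144]
```

Request:
{"api": "send_rows", "payload": {"deltas": [[[0, 0, 0], 0.01], [[0, 0, 0], 0.02], [[0, 0, 0], 0.03], [[0, 0, 0], 0.03], [[0, 0, 0], 0.03]]}}

```text
clock: 18.83
tool_pos: [0.5992, 0.0672, 0.197]
orientation: [-180.0, 0.0, -119.2]
force: [5.3, -1.8, -6.0]
opening: 0.0242
gripper_force: 30.0
```

```bash
python3 m.py
```

```text
[   0.1639    5.0248   -1.7057   -5.7817 -119.1772] mz [0.176 0.165 0.143 0.167 0.169]
```

Request:
{"api": "send_rows", "payload": {"deltas": [[[-0.0004, -0.0006, 0.0003], 0.01], [[-0.0004, -0.0006, 0.0003], 0.02], [[-0.0004, -0.0006, 0.0003], 0.04], [[-0.0004, -0.0006, 0.0003], 0.04], [[-0.0004, -0.0006, 0.0003], 0.04]]}}

```text
clock: 19.5
tool_pos: [0.5996, 0.0672, 0.1969]
orientation: [-180.0, -0.0, -122.8]
force: [3.8, -2.6, -2.4]
opening: 0.0242
gripper_force: 30.0
```

```bash
python3 m.py
```

```text
[   0.1508    2.4032   -1.898    -1.6834 -122.7607] mz [0.119 0.161 0.161 0.121 0.192]
```

Request:
{"api": "send_rows", "payload": {"deltas": [[[0, 0, 0], 0.01], [[0, 0, 0], 0.02], [[0, 0, 0], 0.03], [[0, 0, 0], 0.03], [[0, 0, 0], 0.03]]}}

```text
clock: 20.17
tool_pos: [0.5996, 0.0672, 0.1969]
orientation: [-180.0, 0.0, -125.5]
force: [3.9, -2.1, -0.2]
opening: 0.0237
gripper_force: 30.0
```

```bash
python3 m.py
```

```text
[ 1.502000e-01  3.062400e+00 -3.137100e+00  1.096000e-01 -1.254818e+02] mz [0.173 0.182 0.085 0.196 0.115]
```

Request:
{"api": "send_rows", "payload": {"deltas": [[[0, 0, 0], 0.01], [[0, 0, 0], 0.02], [[0, 0, 0], 0.03], [[0, 0, 0], 0.03], [[0, 0, 0], 0.03]]}}

```text
clock: 20.83
tool_pos: [0.5997, 0.0672, 0.1968]
orientation: [-180.0, 0.0, -128.3]
force: [2.8, -3.6, 0.8]
opening: 0.0236
gripper_force: 30.0
```

```bash
python3 m.py
```

```text
[ 1.22000e-01  3.22580e+00 -3.55930e+00  4.95600e-01 -1.28245e+02] mz [0.128 0.159 0.138 0.055 0.13 ]
```

Request:
{"api": "send_rows", "payload": {"deltas": [[[0, 0, 0], 0.01], [[0, 0, 0], 0.02], [[0, 0, 0], 0.03], [[0, 0, 0], 0.03], [[0, 0, 0], 0.03]]}}

```text
clock: 21.5
tool_pos: [0.5998, 0.0672, 0.1968]
orientation: [-180.0, 0.0, -131.0]
force: [2.9, -3.2, -0.0]
opening: 0.024
gripper_force: 30.0
```

```bash
python3 m.py
```

```text
[   0.1722    3.4797   -4.0166    0.237  -130.9433] mz [0.199 0.129 0.18  0.141 0.213]
```

```bash
cat > m.py <<'E'
from plant import ctrl
import numpy as np,sys
r=[]
for i in range(int(sys.argv[1])):
    ctrl.snapshot("top");o=ctrl.get_obs();r.append(np.r_[o["moment"][2],o["tau"][5],o["force"],o["orientation"][2]])
r=np.array(r);print(np.round(r.mean(0),4),"sd",np.round(r[:,:2].std(0),4))
E
python3 m.py 4
```

```text
[   0.1913   -0.1642    3.6597   -3.8045    0.7439 -130.9434] sd [0.0373 0.    ]
```

Request:
{"api": "send_rows", "payload": {"deltas": [[[-0.0005, 0, 0], 0.01], [[-0.0005, 0, 0], 0.02], [[-0.0005, 0, 0], 0.03], [[-0.0005, 0, 0], 0.03], [[-0.0005, 0, 0], 0.03]]}}

```text
clock: 22.37
tool_pos: [0.5999, 0.0672, 0.1968]
orientation: [-180.0, -0.0, -133.6]
force: [3.8, -4.1, 0.1]
opening: 0.0238
gripper_force: 30.0
```

```bash
python3 m.py 4
```

```text
[   0.1394   -0.164     3.2584   -5.0993    0.676  -133.6437] sd [0.0085 0.0057]
```

Request:
{"api": "send_rows", "payload": {"deltas": [[[0.0005, -0.001, 0], 0.01], [[0.0005, -0.001, 0], 0.02], [[0.0005, -0.001, 0], 0.03], [[0.0005, -0.001, 0], 0.03], [[0.0005, -0.001, 0], 0.03]]}}

```text
clock: 22.98
tool_pos: [0.6001, 0.0669, 0.1968]
orientation: [180.0, 0.0, -136.3]
force: [2.2, -3.1, 2.0]
opening: 0.0235
gripper_force: 30.0
```

```bash
python3 m.py 2
```

```text
[   0.1843   -0.1864    2.1126   -1.8364    2.8018 -136.2843] sd [0.0053 0.0131]
```

Request:
{"api": "send_rows", "payload": {"deltas": [[[0, 0, 0], 0.01], [[0, 0, 0], 0.02], [[0, 0, 0], 0.03], [[0, 0, 0], 0.03], [[0, 0, 0], 0.03]]}}

```text
clock: 23.5
tool_pos: [0.6002, 0.0668, 0.1968]
orientation: [-180.0, 0.0, -139.0]
force: [1.9, -2.6, 3.0]
opening: 0.0239
gripper_force: 30.0
```

```bash
python3 m.py 2
```

```text
[   0.1814   -0.1864    1.3533   -2.4571    3.3037 -138.9814] sd [0.0152 0.0128]
```

Request:
{"api": "send_rows", "payload": {"deltas": [[[0, 0, 0], 0.01], [[0, 0, 0], 0.02], [[0, 0, 0], 0.03], [[0, 0, 0], 0.03], [[0, 0, 0], 0.03]]}}

```text
clock: 24.02
tool_pos: [0.6002, 0.0668, 0.1968]
orientation: [-180.0, 0.0, -141.7]
force: [1.7, -2.9, 3.3]
opening: 0.024
gripper_force: 30.0
```

```bash
python3 m.py 3
```

```text
[   0.1827   -0.1786    2.0623   -3.0345    3.2031 -141.683 ] sd [0.0293 0.0146]
```

Request:
{"api": "send_rows", "payload": {"deltas": [[[0, 0, 0], 0.01], [[0, 0, 0], 0.02], [[0, 0, 0], 0.03], [[0, 0, 0], 0.03], [[0, 0, 0], 0.03]]}}

```text
clock: 24.58
tool_pos: [0.6002, 0.0667, 0.1968]
orientation: [-180.0, 0.0, -144.4]
force: [2.4, -3.7, 3.2]
opening: 0.0244
gripper_force: 30.0
```

```bash
python3 m.py 3
```

```text
[   0.1694   -0.1975    2.8077   -3.8794    3.2617 -144.3821] sd [0.0181 0.0145]
```

Request:
{"api": "send_rows", "payload": {"deltas": [[[0, 0, 0], 0.01], [[0, 0, 0], 0.02], [[0, 0, 0], 0.03], [[0, 0, 0], 0.03], [[0, 0, 0], 0.03]]}}

```text
clock: 25.15
tool_pos: [0.6002, 0.0666, 0.1968]
orientation: [-180.0, 0.0, -147.2]
force: [2.3, -4.9, 3.3]
opening: 0.0238
gripper_force: 30.0
```

```bash
python3 m.py 4
```

```text
[   0.1942   -0.2086    2.7987   -4.4331    3.8117 -147.1425] sd [0.0212 0.0056]
```

Request:
{"api": "send_rows", "payload": {"deltas": [[[0, -0.0005, 0], 0.01], [[0, -0.0005, 0], 0.02], [[0, -0.0005, 0], 0.02], [[0, -0.0005, 0], 0.02], [[0, -0.0005, 0], 0.02]]}}

```text
clock: 25.77
tool_pos: [0.6004, 0.0665, 0.1968]
orientation: [180.0, 0.0, -148.9]
force: [2.5, -3.4, 3.5]
opening: 0.0237
gripper_force: 30.0
```

```bash
python3 m.py 4
```

```text
[   0.2062   -0.2179    2.0093   -3.044     4.2355 -148.8878] sd [0.0214 0.003 ]
```

Request:
{"api": "send_rows", "payload": {"deltas": [[[0, 0, 0], 0.01], [[0, 0, 0], 0.02], [[0, 0, 0], 0.03], [[0, 0, 0], 0.03], [[0, 0, 0], 0.03]]}}

```text
clock: 26.38
tool_pos: [0.6004, 0.0664, 0.1968]
orientation: [-180.0, 0.0, -151.6]
force: [3.1, -3.3, 4.3]
opening: 0.0238
gripper_force: 30.0
```

```bash
python3 m.py 4
```

```text
[   0.2488   -0.2499    2.2606   -3.599     4.4988 -151.5835] sd [0.023  0.0148]
```

```bash
python3 - <<'E'
from plant import ctrl
import numpy as np
print([(ctrl.snapshot("top")and None,round(float(ctrl.get_obs()["tau"][5]),3),round(float(ctrl.get_obs()["moment"][2]),3))[1:] for i in range(8)])
E
```

```text
[(-0.236, 0.238), (-0.236, 0.255), (-0.237, 0.201), (-0.237, 0.198), (-0.237, 0.238), (-0.237, 0.194), (-0.238, 0.253), (-0.238, 0.235)]
```

Request:
{"api": "send_rows", "payload": {"deltas": [[[0, 0, 0], 0.004], [[0, 0, 0], 0.008], [[0, 0, 0], 0.012], [[0, 0, 0], 0.012], [[0, 0, 0], 0.012]]}}

```text
clock: 27.4
tool_pos: [0.6004, 0.0664, 0.1968]
orientation: [-180.0, 0.0, -152.7]
force: [2.9, -4.4, 4.2]
opening: 0.0238
gripper_force: 30.0
```

```bash
python3 - <<'E'
from plant import ctrl
import numpy as np
print([(ctrl.snapshot("top")and None,round(float(ctrl.get_obs()["tau"][5]),3),round(float(ctrl.get_obs()["moment"][2]),3))[1:] for i in range(6)])
o=ctrl.get_obs();print(o["orientation"],o["tool_pos"],o["clock"])
E
```

```text
[(-0.267, 0.232), (-0.257, 0.233), (-0.254, 0.215), (-0.254, 0.221), (-0.254, 0.271), (-0.254, 0.272)]
[-1.79996386e+02  2.99888796e-03 -1.52669275e+02] [0.6003935  0.06640814 0.19674325] 27.7
```

Hold moment is about 0.254 N m, which is rightly tight. I'll relieve the windup slightly, within the slot play, then lift out.

Request:
{"api": "send_rows", "payload": {"deltas": [[[0, 0, 0], -0.01], [[0, 0, 0], -0.022], [[0, 0, -0.002], -0.022], [[0, 0, -0.005], -0.022], [[0, 0, -0.01], -0.022]]}}

```text
clock: 28.12
tool_pos: [0.599, 0.0661, 0.2017]
orientation: [179.9, -0.2, -150.7]
force: [-0.8, 0.5, -2.6]
opening: 0.0241
gripper_force: 30.0
```

Request:
{"api": "send_rows", "payload": {"deltas": [[[0, 0, -0.02], 0], [[0, 0, -0.05], 0], [[0, 0, -0.08], 0], [[0, 0, -0.11], 0], [[0, 0, -0.115], 0]]}}

```text
clock: 28.53
tool_pos: [0.6005, 0.0674, 0.2996]
orientation: [179.9, 0.2, -150.6]
force: [1.0, -0.3, -1.2]
opening: 0.0241
gripper_force: 30.0
```

```bash
python3 - <<'E'
from st import st,plan
from plant import ctrl
from h import *
o=st();plan(.458,-.29,.294,-152)
S=ctrl.snapshot("scene");T=ctrl.snapshot("top")
a=cv2.resize(S["color"][170:320,280:480,::-1],(400,300),interpolation=cv2.INTER_CUBIC)
b=cv2.resize(S["color"][240:360,150:310,::-1],(400,300),interpolation=cv2.INTER_CUBIC)
d=cv2.resize(T["color"][175:265,208:328,::-1],(400,300),interpolation=cv2.INTER_CUBIC)
e=cv2.resize(T["color"][190:280,365:485,::-1],(400,300),interpolation=cv2.INTER_CUBIC)
cv2.imwrite("pics/after.png",np.vstack([np.hstack([a,b]),np.hstack([d,e])]))
E
```

```text
clock 28.5333
tool_pos [0.6005, 0.0674, 0.2996]
orientation [179.9422, 0.1776, -150.6446]
joint_pos [24.87, 13.6071, -8.0718, -0.077, -68.1485, -85.4859]
force [0.9603, -0.3081, -1.2319]
moment [0.1021, -0.4006, -0.021]
opening 0.0241
gripper_force 29.9896
shares [ 0.3743 -0.302   0.007 ] turn(cw seen from above +) 0.0151 calls 1.9240754564343037
```

View pics/after.png

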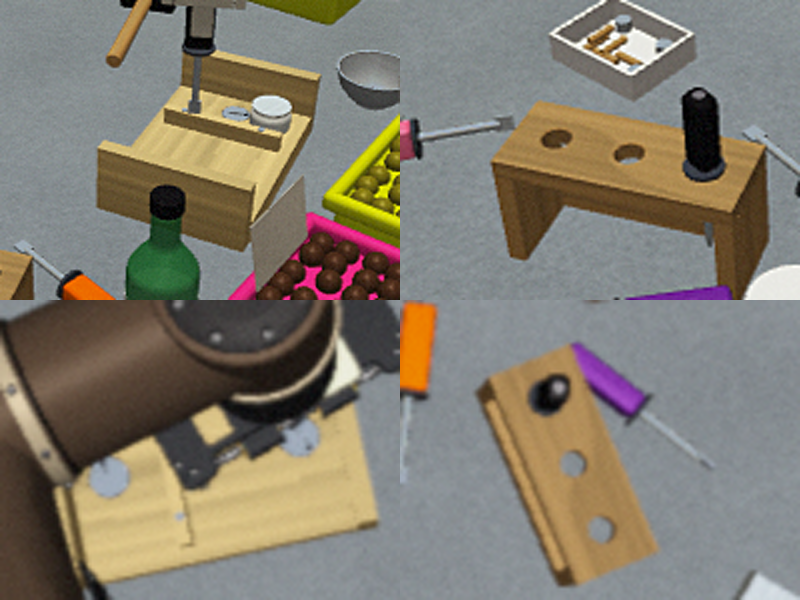

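```bash
python3 - <<'E'
from st import plan
from plant import ctrl
from h import *
s=Cam(ctrl.snapshot("scene"));t=Cam(ctrl.snapshot("top"))
print(s.at([212.5+.2,295.3-1.5],.1),t.at([424.65,258.35],.1))
plan(.4577,-.2895,.294,-150.6)
E
```

```text
[[ 0.4603285  -0.29179495  0.1       ]] [[ 0.45773023 -0.29111353  0.1       ]]
shares [ 0.3721 -0.3018  0.0008] turn(cw seen from above +) -0.0011 calls 1.9164886081795725
```

Request:
{"api": "send_rows", "payload": {"deltas": [[[0.025, -0.02, 0], 0], [[0.05, -0.04, 0], 0], [[0.075, -0.061, 0], 0], [[0.1, -0.081, 0], 0], [[0.1247, -0.1012, 0], 0]]}}

```text
clock: 29.15
tool_pos: [0.5514, -0.0537, 0.2945]
orientation: [179.9, -0.2, -150.7]
force: [0.4, -0.3, -2.4]
opening: 0.024
gripper_force: 30.0
```

Request:
{"api": "send_rows", "payload": {"deltas": [[[0.025, -0.02, 0], 0], [[0.05, -0.04, 0], 0], [[0.075, -0.061, 0], 0], [[0.1, -0.081, 0], 0], [[0.1247, -0.1012, 0], 0]]}}

```text
clock: 29.57
tool_pos: [0.504, -0.1731, 0.2946]
orientation: [179.8, -0.1, -150.7]
force: [1.0, -0.1, -3.0]
opening: 0.0241
gripper_force: 30.0
```

Request:
{"api": "send_rows", "payload": {"deltas": [[[0.03, -0.025, 0], 0], [[0.06, -0.05, 0], 0], [[0.09, -0.075, 0], 0], [[0.11, -0.09, 0], 0], [[0.1247, -0.1012, 0], 0]]}}

```text
clock: 29.98
tool_pos: [0.4564, -0.2929, 0.2945]
orientation: [179.8, -0.1, -150.8]
force: [0.5, 0.7, -2.4]
opening: 0.0242
gripper_force: 30.0
```

Request:
{"api": "send_rows", "payload": {"deltas": [[[0, 0, 0], 0], [[0, 0, 0], 0], [[0, 0, 0], 0], [[0, 0, 0], 0], [[0, 0, 0], 0]]}}

```text
clock: 30.4
tool_pos: [0.4585, -0.2911, 0.2963]
orientation: [180.0, -0.0, -150.6]
force: [-0.0, 0.0, -2.0]
opening: 0.0239
gripper_force: 30.0
```

```bash
python3 - <<'E'
from st import st,plan
from plant import ctrl
from h import *
o=st();plan(.4587,-.291,.25,-150.6)
S=ctrl.snapshot("scene")
cv2.imwrite("pics/hole.png",cv2.resize(S["color"][225:345,140:300,::-1],(800,600),interpolation=cv2.INTER_CUBIC))
E
```

```text
clock 30.4
tool_pos [0.4585, -0.2911, 0.2963]
orientation [179.9667, -0.0149, -150.6298]
joint_pos [-11.7372, 7.9881, -15.6302, -0.0167, -66.4148, -48.8859]
force [-0.0233, 0.0153, -1.9913]
moment [0.0825, -0.1189, -0.0037]
opening 0.0239
gripper_force 29.9895
shares [-0.0002 -0.      0.0579] turn(cw seen from above +) -0.0003 calls 0.23166714164440663
```

View pics/hole.png

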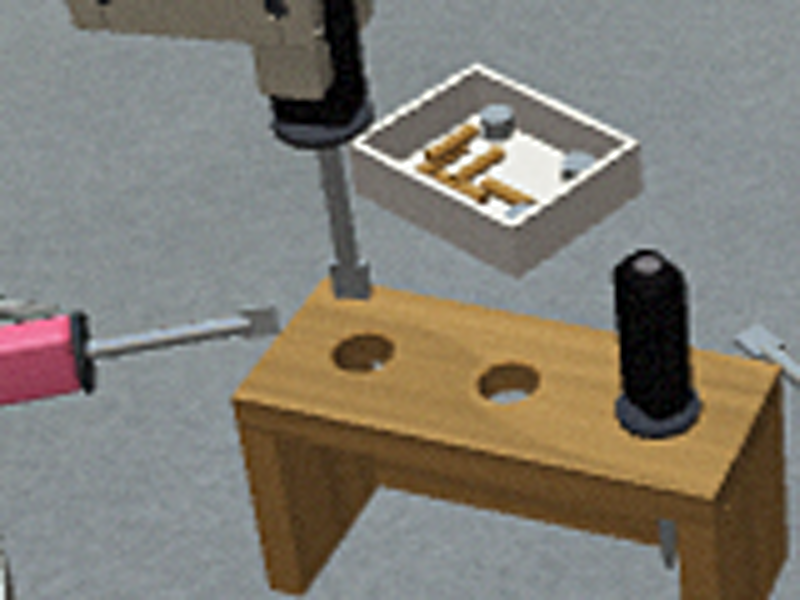

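Request:
{"api": "send_rows", "payload": {"deltas": [[[-0.002, 0, 0.01], 0], [[-0.002, 0, 0.025], 0], [[-0.002, 0, 0.04], 0], [[-0.002, 0, 0.05], 0], [[-0.002, 0, 0.05], 0]]}}

```text
clock: 30.87
tool_pos: [0.4589, -0.2904, 0.2545]
orientation: [179.8, -0.1, -150.7]
force: [-0.8, 0.5, -1.2]
opening: 0.024
gripper_force: 30.0
```

Request:
{"api": "send_rows", "payload": {"deltas": [[[0, 0, 0.015], 0], [[0, 0, 0.035], 0], [[0, 0, 0.055], 0], [[0, 0, 0.07], 0], [[0, 0, 0.075], 0]]}}

```text
clock: 31.28
tool_pos: [0.4591, -0.2907, 0.1952]
orientation: [179.9, -0.1, -150.7]
force: [-0.9, -0.9, -0.8]
opening: 0.0238
gripper_force: 30.0
```

Request:
{"api": "send_rows", "payload": {"deltas": [[[0, 0, 0.001], 0], [[0, 0, 0.002], 0], [[0, 0, 0.003], 0], [[0, 0, 0.004], 0], [[0, 0, 0.004], 0]]}}

```text
clock: 31.7
tool_pos: [0.4599, -0.2911, 0.194]
orientation: [-180.0, 0.0, -150.7]
force: [-0.3, -0.2, -0.9]
opening: 0.0241
gripper_force: 30.0
```

```bash
python3 st.py
```

```text
clock 31.7
tool_pos [0.4599, -0.2911, 0.194]
orientation [-179.9617, 0.0412, -150.6885]
joint_pos [-11.7002, 13.2611, -23.5664, 0.0024, -53.1162, -48.9897]
force [-0.3476, -0.2185, -0.8782]
moment [0.0039, -0.1798, -0.0473]
opening 0.0241
gripper_force 29.9895
```

Request:
{"api": "send_rows", "payload": {"deltas": [[[0, 0, 0.001], 0], [[0, 0, 0.002], 0], [[0, 0, 0.0025], 0], [[0, 0, 0.0025], 0], [[0, 0, 0.0025], 0]]}}

```text
clock: 32.12
tool_pos: [0.4598, -0.2911, 0.1919]
orientation: [-180.0, 0.0, -150.7]
force: [-2.0, 1.5, 3.1]
opening: 0.024
gripper_force: 30.0
```

Request:
{"api": "send_rows", "payload": {"deltas": [[[0, 0, 0], 0], [[0, 0, 0], 0], [[0, 0, 0], 0], [[0, 0, 0], 0], [[0, 0, 0], 0]], "gripper": 0.7}}

```text
clock: 32.53
tool_pos: [0.4597, -0.2911, 0.1914]
orientation: [180.0, -0.0, -150.7]
force: [0.0, 0.7, 0.8]
opening: 0.0522
gripper_force: 0.0
```

Request:
{"api": "send_rows", "payload": {"deltas": [[[0, 0, 0], 0], [[0, 0, 0], 0], [[0, 0, 0], 0], [[0, 0, 0], 0], [[0, 0, 0], 0]]}}

```text
clock: 32.95
tool_pos: [0.4596, -0.2911, 0.1915]
orientation: [180.0, -0.0, -150.7]
force: [-0.0, 0.3, -0.2]
opening: 0.0612
gripper_force: 0.0
```

Request:
{"api": "send_rows", "payload": {"deltas": [[[0, 0, -0.02], 0], [[0, 0, -0.05], 0], [[0, 0, -0.085], 0], [[0, 0, -0.12], 0], [[0, 0, -0.15], 0]]}}

```text
clock: 33.37
tool_pos: [0.4597, -0.2912, 0.3135]
orientation: [-179.9, 0.0, -150.7]
force: [1.9, -1.0, -0.4]
opening: 0.0613
gripper_force: 0.0
```

Request:
{"api": "send_rows", "payload": {"deltas": [[[0.01, -0.04, -0.02], 0], [[0.01, 0.08, -0.02], 0], [[0.01, 0.12, -0.02], 0], [[0.01, 0.15, -0.02], 0], [[0.01, 0.15, -0.02], 0]]}}

```text
clock: 33.78
tool_pos: [0.392, -0.1891, 0.327]
orientation: [179.9, -0.0, -150.8]
force: [0.0, 0.2, 0.6]
opening: 0.0613
gripper_force: 0.0
```

```bash
python3 - <<'E'
from st import st
from plant import ctrl
from h import *
st();S=ctrl.snapshot("scene");T=ctrl.snapshot("top")
b=cv2.resize(S["color"][225:345,140:300,::-1],(400,300),interpolation=cv2.INTER_CUBIC)
d=cv2.resize(T["color"][175:265,208:328,::-1],(400,300),interpolation=cv2.INTER_CUBIC)
w=lambda p:cv2.resize(p["color"][:,:,::-1],(400,300),interpolation=cv2.INTER_AREA)
cv2.imwrite("pics/end.png",np.vstack([np.hstack([b,d]),np.hstack([w(S),w(T)])]))
E
```

```text
clock 33.7833
tool_pos [0.392, -0.1891, 0.327]
orientation [179.9417, -0.0257, -150.7863]
joint_pos [0.3653, -4.2265, -24.3126, -0.0411, -69.9645, -61.1375]
force [0.004, 0.2415, 0.6108]
moment [0.1642, -0.1471, -0.0159]
opening 0.0613
gripper_force 0.0
```

View pics/end.png

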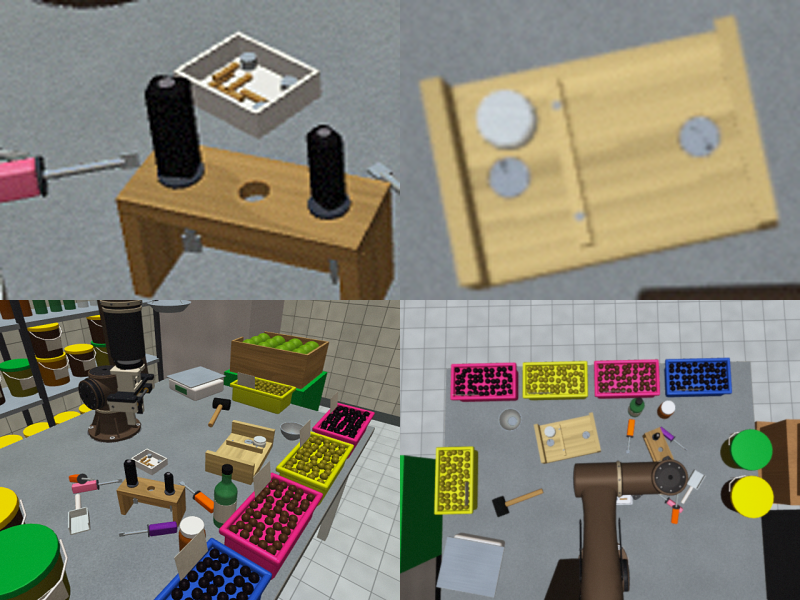

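The driver is back in its end hole with the collar on the plank. The panel now sits flush with the deck, with no dark gap line left, and the disc's slot has turned. Nothing else was moved.

```bash
python3 -c "
from plant import ctrl
print(ctrl.close_job())"
```

```text
the job is handed in; nothing more can be done
None
```

The cam disc is tightened to about 0.25 N m with the loose panel drawn flush, the screwdriver is back in its original rack hole, and the job was handed in at about 34 s.

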